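Scan the code label on the box of black olives

TASK

Pick up the handheld code scanner by its handle, gripping it with no more than 30 N, point its window at the middle of the bar-code label on the box of black olives from about 10 cm away, facing the label as squarely as its level handle allows, and hold it still there for a good second. Then set the scanner back down on its feet in the middle of its pad, without dropping it, and let go. Do not shift the olive boxes or knock over a bottle.

Things in the scene. Friction and masses are not known exactly. Their poses are not given: they have to be found in the camera images.
- scanner: orange and black handheld scanner, 0.2 kg, 185 x 53 x 96 mm, on two feet. Origin: middle of its underside; x forward along the handle, z up. The black handle is a level bar 32 mm wide (y), x = -67 to 30, z = 40 to 70 mm, open below between the feet: grip it from above across y near x = -10, z = 55 mm. The orange front barrel (50 wide, x = 23 to 93, top z = 96 mm) dips 55 degrees.
- window (a point): centre of the red window at the front end of the scanner's barrel, at x = 79, y = 0, z = 29 mm in the scanner's frame; its z axis is the scanner's line of sight (pointing out of the window: forward and 55 degrees down when the scanner stands level), its y axis is the scanner's y
- pad: the scanner's black rubber pad with a blue stripe at either end, fixed, 210 x 120 mm (its x, y), 6 mm thick; origin at the centre of its underside, z up
- black_box: clear plastic box of black olives with closed lid, 166 x 140 x 47 mm, 0.5 kg, loose; origin at the centre of its underside, z up
- black_label (a point): centre of the white bar-code label, 44 x 64 mm (its x, y), lying flat on the lid of the box of black olives, 48 mm above the underside of the box; z is the label's outward normal (up)
- green_box: clear plastic box of green olives of the same size with the same kind of label, loose; origin at the centre of its underside
- bottle_a: full glass oil bottle, 55 x 55 x 194 mm, loose, standing on the bench; origin at the centre of its underside, z up
- bottle_b: another such oil bottle

How it is judged:
By the outcome, as a careful person would: the job done as asked, in the order asked, and still so for the second after the job is handed in, with the robot touching nothing.
It also fails if it takes over 48 s, if anything falls off the work surface, if the arm or the gripper's body presses on something with over 40 N, if the wrist force passes 120 N, or if a joint passes its speed limit or range.

ROBOT

A 6-joint arm with a two-finger parallel gripper is mounted at the origin on a cart in front of the work surface, level with it; the furniture and walls round the work are solid. World frame = base frame: x ahead of the robot, y to its left, z up, the work surface at z = 0. Lengths are in m, angles in degrees, forces in N, time in s.
With the tool pointing down it reaches from about 0.4 to 0.825 m from the base axis. Payload 7 kg.
Tool frame: the origin (TCP) lies on the centre line of the jaws, within the pads' length; the fingertips stand 11 mm ahead of it and the grasp point (between the pads) lies 8 mm behind it; z points along the fingers, y is the direction in which the jaws open and shut (so a half turn about z gives the same grasp; the last joint's range is limited). The gripper opens to 88 mm and grips with 3 to 60 N. Pads are 19 mm wide; open, the fingers measure 130 mm over their backs; the gripper's body (78 mm by 193 mm) begins 47 mm behind the grasp point.
Start: joints at [88.814, 20.546, 0.682, 0, -70.136, -16.507], TCP at [0.205, 0.643, 0.238] pointing down, gripper open.
Joint ranges: [-176.03, 176.03], [-82.01, 121.73], [-58.28, 71.71], [-173.87, 95.51], [-174.79, -0.11], [-173.66, 173.66]. Speed limits (degrees/s): [136.94, 136.94, 172.46, 180, 180, 180].

INTERFACE

Orientations are given as [roll, pitch, yaw] about the fixed x, y, z axes, in that order (R = Rz(yaw) Ry(pitch) Rx(roll)).
In Python, from plant import ctrl, cams, order gives the robot as it stands.
- The arm moves only by the tool jog_arm, never from a script. Its argument "motion" is a list of rows, each an object with "offset": the shift along the tool's x, y, z in mm, a list of three; "roll": the turn about the tool's z in rad; "hand": the finger opening in mm, from 0 to 87.6. A call has 1 to 20 rows; each row is the pose to reach, as a shift and turn from the pose commanded when the call began, along the tool's axes at that moment; what a row does not reach only later rows make up. A row lasts 1/12 s, in which the tool goes at most 41.7 mm and 7.16 degrees, less where a joint would pass 70% of its speed; a pose out of reach is approached as far as the arm can. A call with a gripper value outside its range is refused whole. The fingers move at their own pace and stop on an object; the grip force is fixed at half the most. Time passes only in rows, so rows that repeat a pose let the fingers close. It gives the time, the measured TCP pose, the force and the opening at its end, in the units of the state.
- ctrl.get_obs(): the state, without advancing time (a new reading comes with each control period).
- cams.snapshot(name): name is "side" or "top"; returns a dict with "img" (400x640x3 uint8, red, green, blue), "K" (3x3 intrinsics, pixels), "D" ([k1, k2, p1, p2, k3] as OpenCV has them; the pictures are not rectified), "cam_to_world" (4x4, takes a point from camera to world coordinates). Camera axes: x right, y down, z forward; pixel columns grow to the right and rows downward; lengths in m; the calibration is good to about 2 mm. A picture is of the moment at which its call begins. There is no depth.
- order.close_job(): hands the job in, once; it reports no verdict.
The state is a dict: "clock": time; "joint_pos": joint angles; "qvel": joint speeds; "tau": joint torques, N m; "tool_pos": TCP position; "orientation": TCP orientation; "force": force on the tool from outside, world axes, zero at the start; "moment": the same for the moment, N m; "opening": finger opening in m.
Only numpy, scipy, OpenCV 4.12 (cv2) and the standard library are available. Lean on these libraries where they do the work, as an engineer would, in place of code of your own. Each camera call takes 0.05 s, during which the arm holds its last target. There are 200 camera calls.

## Working session

There is one attempt and no reset: what is moved stays moved. The work goes in short steps, Python scripts to look and compute and a tool call to move; the robot and the scene stay as the last step left them, time stands still between calls to the robot, and variables do not carry over. Pictures are saved under pics/ and viewed, about 8 in all and at most 12, crops included, and the job is handed in when it is done.

Besides the shell and the picture viewer there is one more tool, called after "Request:" as name(argument=value, ...), one argument or row to a line, values as JSON. jog_arm: Moves the arm, as the interface text tells. Its arguments: {"type":"object","properties":{"motion":{"type":"array"}},"required":["motion"]}

```bash
mkdir -p pics; ls
python3 - <<'E'
from plant import ctrl,cams
import cv2,numpy as np
print(ctrl.get_obs())
for n in("side","top"):
    s=cams.snapshot(n);cv2.imwrite(f"pics/{n}0.png",s["img"][:,:,::-1]);np.savez(f"pics/{n}0.npz",**s)
    print(n,s["K"].tolist(),s["D"],np.round(s["cam_to_world"],3).tolist())
E
```

```text
pics
{'clock': 0.0, 'joint_pos': array([ 8.88140998e+01,  2.05911780e+01,  6.35052679e-01, -2.04359078e-02,
       -7.01365928e+01, -1.65088577e+01]), 'qvel': array([-0.06549693,  0.05533012,  0.03348931, -0.04107299, -0.05045702,
        0.03733389]), 'tau': array([ 9.08765778e-04, -5.82712841e+01,  2.93042529e+01,  6.99683368e+00,
        6.95352210e-03, -1.65289262e-04]), 'tool_pos': array([0.20502071, 0.64262117, 0.2366343 ]), 'orientation': array([ 1.79905645e+02, -7.93048250e-03, -1.77017106e+01]), 'force': array([ 0.64498688,  0.25390725, -0.31023667]), 'moment': array([-0.03292482,  0.00196414,  0.04184256]), 'opening': 0.08764227117572713}
side [[508.21503029405926, 0.0, 316.17710359855187], [0.0, 508.21503029405926, 202.50807693095848], [0.0, 0.0, 1.0]] [0.02195163 0.         0.         0.         0.        ] [[0.903, -0.179, 0.391, 0.053], [-0.43, -0.341, 0.836, -0.779], [-0.016, -0.923, -0.385, 0.504], [0.0, 0.0, 0.0, 1.0]]
top [[370.7053124667047, 0.0, 315.13203066197156], [0.0, 370.7053124667047, 200.37020246922026], [0.0, 0.0, 1.0]] [-0.03442421  0.          0.          0.          0.        ] [[0.025, -0.984, 0.177, 0.336], [-1.0, -0.026, -0.007, 0.217], [0.011, -0.177, -0.984, 1.101], [0.0, 0.0, 0.0, 1.0]]
```

View pics/top0.png

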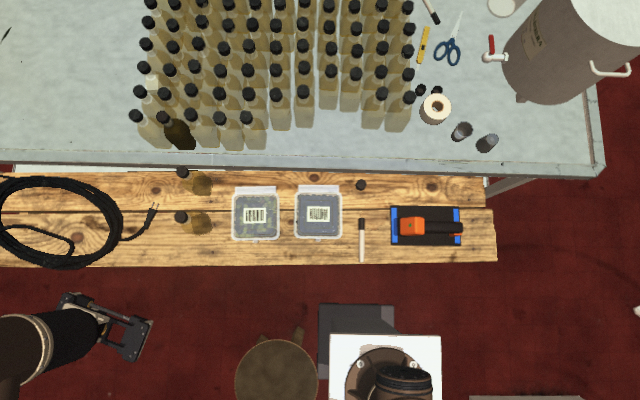

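View pics/side0.png

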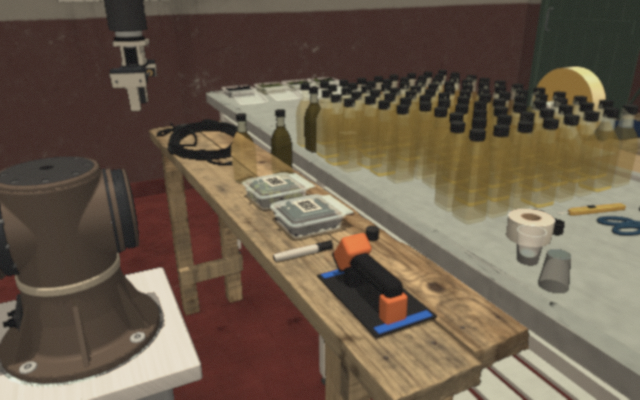

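The top view shows the scanner on its pad at about (426,226), with the barrel to the left. The two boxes are at (256,214) and (318,212), the bottles at about (185,175) and (182,216), and a marker at (362,240). I'll enlarge both views to tell the olive boxes apart.

Run:
```python
import cv2,numpy as np
t=cv2.imread("pics/top0.png")[160:270,220:480];s=cv2.imread("pics/side0.png")[165:345,230:450]
a=cv2.resize(t,(780,330),interpolation=cv2.INTER_CUBIC);b=cv2.resize(s[:90,:130],(390,270),interpolation=cv2.INTER_CUBIC)
c=cv2.resize(s[60:170,60:220],(390,270),interpolation=cv2.INTER_CUBIC)
cv2.imwrite("pics/zoom.png",np.vstack([a,np.hstack([b,c])]))
```

```text
(no output)
```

View pics/zoom.png

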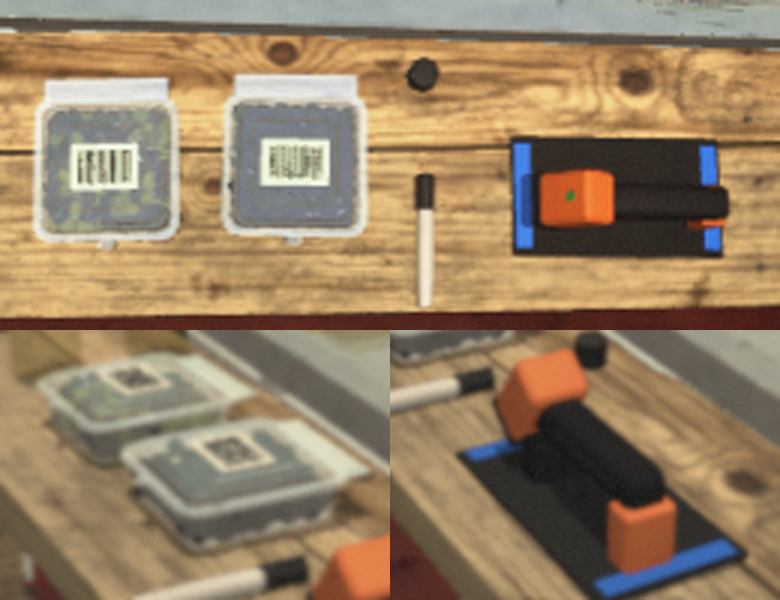

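```bash
cat > h.py <<'E'
import cv2,numpy as np
def load(n): return dict(np.load(f"pics/{n}.npz"))
def ray(s,px):
    p=cv2.undistortPoints(np.float64(px).reshape(-1,1,2),s["K"],s["D"]).reshape(-1,2)
    T=s["cam_to_world"];return T[:3,3],np.c_[p,np.ones(len(p))]@T[:3,:3].T
def plane(s,px,z):
    o,d=ray(s,px);return o+d*((z-o[2])/d[:,2])[:,None]
def tri(s1,p1,s2,p2):
    o1,d1=ray(s1,p1);o2,d2=ray(s2,p2);d1,d2=d1[0],d2[0]
    t=np.linalg.lstsq(np.c_[d1,-d2],o2-o1,rcond=None)[0];a,b=o1+t[0]*d1,o2+t[1]*d2
    return (a+b)/2,np.linalg.norm(a-b)
def blobs(m,amin=15):
    c,_=cv2.findContours(m.astype(np.uint8),cv2.RETR_EXTERNAL,cv2.CHAIN_APPROX_NONE)
    return [k for k in c if cv2.contourArea(k)>=amin]
E
python3 - <<'E'
from h import *
np.set_printoptions(precision=4,suppress=True)
W={"top":(160,270,220,480),"side":(165,345,230,450)}
for n in W:
    s=load(n+"0");im=s["img"];h=cv2.cvtColor(im,cv2.COLOR_RGB2HSV).astype(int);H,S,V=h[...,0],h[...,1],h[...,2]
    r=np.zeros(H.shape,bool);a,b,c,d=W[n];r[a:b,c:d]=1
    for nm,m,z in(("blue",(abs(H-110)<12)&(S>150)&(V>90),.006),("orange",((H<11))&(S>185)&(V>100),.096),("label",(S<60)&(V>170),.048)):
        m=m&r
        if nm=="label": m=cv2.morphologyEx(m.astype(np.uint8),cv2.MORPH_CLOSE,np.ones((3,3)))
        for k in blobs(m):
            q=cv2.minAreaRect(k);bx=cv2.boxPoints(q);M=cv2.moments(k);cen=[M["m10"]/M["m00"],M["m01"]/M["m00"]]
            w=plane(s,bx,z)
            print(n,nm,cv2.contourArea(k),np.round(cen,1),np.round(q[1],1),"c",plane(s,[cen],z)[0,:2],"box",w[:,:2].ravel())
E
```

```text
top blue 24.5 [457.1 239.6] [7. 5.] c [ 0.4259 -0.2159] box [ 0.4363 -0.2069  0.4367 -0.222   0.4159 -0.2212  0.4155 -0.2061]
top blue 50.5 [455.5 214.6] [12.  5.] c [ 0.5007 -0.2142] box [ 0.5177 -0.2072  0.5181 -0.2225  0.4816 -0.2209  0.4812 -0.2057]
top blue 157.0 [393.9 224.7] [34.2  5.7] c [ 0.4657 -0.0272] box [ 0.5157 -0.0168  0.5168 -0.0341  0.4147 -0.0366  0.4136 -0.0196]
top orange 260.5 [408.5 226.1] [19. 24.] c [ 0.4521 -0.0471] box [ 0.4795 -0.0243  0.4812 -0.0907  0.4289 -0.0894  0.4273 -0.0235]
top label 91.5 [361.5 245.3] [31.  3.] c [0.3999 0.075 ] box [0.4431 0.0794 0.4433 0.0708 0.3559 0.0706 0.3557 0.079 ]
top label 2464.0 [255.  213.5] [56. 48.] c [0.4827 0.3806] box [0.5613 0.4547 0.565  0.3153 0.4031 0.3086 0.3995 0.4443]
top label 2409.5 [317.8 212. ] [56. 47.] c [0.4917 0.2009] box [0.5691 0.2719 0.5729 0.1353 0.4105 0.1332 0.4071 0.2663]
top label 1498.0 [378.6 164.4] [227.1  10.7] c [0.6382 0.0251] box [ 0.6234  0.3973  0.6559  0.3983  0.6573 -0.2764  0.6244 -0.2736]
top label 44.5 [236.3 162.2] [ 5. 14.] c [0.6332 0.4438] box [0.6392 0.4686 0.6403 0.4274 
[... 343 characters left out ...]
[ 0.4157 -0.0235  0.4501 -0.0229  0.4458 -0.0349  0.4118 -0.0353]
side label 170.5 [296.1 251. ] [ 5.2 43.7] c [0.3795 0.013 ] box [0.3381 0.0239 0.4266 0.0227 0.4194 0.0025 0.3329 0.0044]
side label 64.0 [277.9 206.6] [22.9 14.8] c [0.4279 0.2299] box [0.4197 0.2576 0.4562 0.2569 0.4162 0.1358 0.3836 0.1378]
side label 782.0 [329.2 205.6] [119.   39.2] c [0.5348 0.1807] box [ 0.4185  0.1569  0.528   0.3717  0.7059  0.1048  0.5803 -0.0483]
side label 503.0 [283.1 181.1] [21.5 68.7] c [0.5021 0.3818] box [0.4111 0.4431 0.6104 0.4506 0.5499 0.2967 0.374  0.2983]
side label 1524.5 [409.4 200.1] [113.5  30. ] c [0.7159 0.1233] box [ 0.6717  0.331   0.8258  0.5092  0.7791  0.0153  0.6683 -0.0685]
```

Run:
```python
from h import *
np.set_printoptions(precision=4,suppress=True)
def up(im,a,b,c,d,k=8):return cv2.resize(im[a:b,c:d],None,fx=k,fy=k,interpolation=cv2.INTER_CUBIC),lambda p:(np.asarray(p,float)+.5)/k-.5+[c,a]
P={}
for n,wl in(("top",(203,226,302,335)),("side",(194,217,298,326))):
    s=load(n+"0");u,f=up(s["img"],*wl);g=cv2.GaussianBlur(u,(0,0),3).astype(int)
    v=g.min(2);m=cv2.morphologyEx(((g[...,0]-g[...,2]>8)&(g[...,0]>115)).astype(np.uint8),cv2.MORPH_CLOSE,np.ones((25,25)))
    k=max(blobs(m),key=cv2.contourArea);q=cv2.minAreaRect(k);bx=plane(s,f(cv2.boxPoints(q)),.048)
    M=cv2.moments(k);P[n]=f([M["m10"]/M["m00"],M["m01"]/M["m00"]])
    print(n,"label",P[n],np.array(q[1])/8,plane(s,[P[n]],.048),"sides",np.linalg.norm(np.diff(bx,axis=0),axis=1),(bx[1]-bx[0])[:2],(bx[2]-bx[1])[:2])
    cv2.imwrite(f"pics/lab_{n}.png",np.hstack([u,np.dstack([m*255]*3)]))
print(tri(load("top0"),P["top"],load("side0"),P["side"]))
s=load("top0");im=s["img"].astype(int)
print("rows x col: max channel, columns 430..460 step5, rows 208..242")
for c in(428,436,444,452): print(c,im[204:248,c].max(1))
h=cv2.cvtColor(s["img"],cv2.COLOR_RGB2HSV)
print("orange row 226",im[226,385:470].tolist()[:8]); print(im[226,385:470,0])
print("stripe rows col394",im[200:252,394,2])
# green led
r=im[218:234,400:420];i=np.argwhere((r[...,1]>r[...,0]));print("led",i.mean(0)+[218,400],len(i))
```

```text
top label [317.8003 213.5819] [23.1284 15.7142] [[0.4872 0.2008 0.048 ]] sides [0.0455 0.0666 0.0455] [0.0455 0.0009] [ 0.0012 -0.0666]
side label [311.6149 204.7181] [22.875 27.875] [[0.5012 0.2042 0.048 ]] sides [0.068  0.1356 0.0611] [ 0.0601 -0.0317] [-0.0603 -0.1214]
(array([0.4923, 0.1987, 0.0507]), np.float64(0.011746997796489194))
rows x col: max channel, columns 430..460 step5, rows 208..242
428 [233 226  52  49  50  49  48  52  52  45  47  46  48  47  47  49  47  37
  38  44  52  49  51  51  54  54  46  36  35  37  46  48  49  46  47  44
  43  49  50  45  48  84 156 197]
436 [234 230  63  47  50  46  49  47  49  49  49  47  47  50  48  50  47  37
  41  44  42  48  47  53  52  52  47  35  31  38  49  47  47  48  47  47
  46  47  46  45  47  69 140 192]
444 [236 231  82  50  46  47  47  48  46  47  48  48  46  44  45  47  46  38
  33  36  46  46  47  49  48  46  46  38  27  35  44  45  45  45  45  44
  41  46  46  45  50  84 162 208]
452 [207 212  82  47  45  47  45  45  46  49  49  48  45  46  46  47  43  44
  32  38  45  44  47  47  48  46  45  39  30  59  99 101  82  46  43  45
  43  46  45  45  43  76 158 218]
orange row 226 [[196, 160, 108], [196, 159, 108], [196, 160, 108], [201, 164, 112], [205, 168, 113], [154, 123, 83], [54, 77, 131], [68, 120, 210]]
[196 196 196 201 205 154  54  68  62  46  46  39  37  40  51 151 195 197
 197 197 198 199 200 168 108  95 175 204 205 224 237 239 239 240 239 240
 240 239 239 151  57  50  52  51  50  49  52  49  50  51  52  47  51  49
  50  49  51  46  48  47  48  46  48  48  48  46  45  47  46  48  45  45
  44  42  43  43  42  78 172 204 199 201 207 212 201]
stripe rows col394 [123 131 124 121 114  54  40  96 229 228 228 230 228 229 229 229 230 227
 193 147 147 147 149 148 146 146 146 144 148 147 148 146 145 146 159 206
 229 229 230 230 230 221 165  36  40  74 130 112  99 103 115 119]
led [225.  409.5] 6
```

Run:
```python
from h import *
np.set_printoptions(precision=4,suppress=True)
s=load("top0");g=lambda u,v,z:plane(s,[[u,v]],z)[0,:2]
im=s["img"].astype(int)
for c in(400,408,416): print(c,im[212:244,c,0])
print(im[234,440:475].max(1),im[210,440:475].max(1),im[242,440:475].max(1), im[242,384:396].max(1))
print("y: front",g(399.6,227,.045)[1]-.093,"ridge",g(412.5,227,.102)[1]-.053,"back",g(424.2,227,.082)[1]-.024)
for u,v in((428,226.7),(436,226.8),(444,227.1),(452,227.2)): print("handle",g(u,v,.062))
print("led",g(409.7,225,.095))
for c,a,b in((428,205.5,245.3),(444,205.6,245.3),(394,206.6,243.0+.5)): print("pad",g(c,a,.006),g(c,b,.006))
q=load("side0");T=np.linalg.inv(q["cam_to_world"])
pr=lambda X:cv2.projectPoints(np.float64([X]),cv2.Rodrigues(T[:3,:3])[0],T[:3,3],q["K"],q["D"])[0].ravel()
print("label->side",pr([.4872,.2008,.048]))
np.savez("pics/x.npz",a=1)
```

```text
400 [ 51  53  52  50  49  49  89 143 151 151 153 152 148 153 151 150 152 152
 155 151 150 133  74  37  43  50  48  50  50  50  49  51]
408 [ 49  50  47  50  67 136 190 204 202 203 200 196 173 148 168 200 201 202
 202 199 195 179 145 103  49  47  50  49  45  51  49  48]
416 [ 48  49  50  56 124 236 240 240 240 240 239 240 240 239 239 240 239 241
 241 240 238 215 116  74  48  47  48  46  50  48  46  47]
[ 46  45  44  47  44  45  47  43  42  97  99 101  99 110 203 224 225 226
 226 228 226 224 200 203 198 189 184 187 194 192 184 182 183 182 175] [ 49  48  48  45  47  51  44  44  46  50  50  50  45 178 226 227 226 219
 125 152 187 183 194 181 188 195 193 185 176 185 188 189 185 182 190] [ 47  46  45  47  46  42  48  48  45  43  43  47  45  50  72 200 202 207
 213 201 106 168 208 205 212 220 213 212 212 209 206 195 189 192 203] [180 184 186 184 186 186 139  57 131 164 165 161]
y: front -0.12788433693714196 ridge -0.10957548776852186 back -0.11876982138875253
handle [ 0.4558 -0.1118]
handle [ 0.4561 -0.1346]
handle [ 0.4558 -0.1575]
handle [ 0.456  -0.1805]
led [ 0.4554 -0.0509]
pad [ 0.5264 -0.1313] [ 0.407 -0.128]
pad [ 0.5274 -0.1801] [ 0.408  -0.1758]
pad [ 0.5203 -0.0282] [ 0.4099 -0.0269]
label->side [306.7103 206.3343]
```

View pics/lab_side.png

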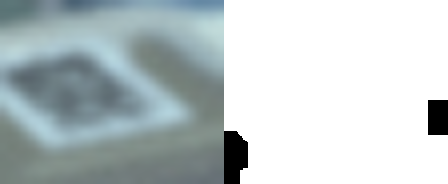

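The label centre comes out at about (0.487, 0.201), and its 45 x 67 mm size fits. The side view agrees within about 1.5 px (it shows the label near (308,206), predicted at (307,206)). The scanner's axis lies along +y at x≈0.456 with its origin at y≈-0.117, and the pad centre is at about (0.467, -0.121). I'll start moving.

Request:
jog_arm(
  motion=[
    {"offset": [30,18,0],"roll": 0.1,"hand": 87},
    {"offset": [65,40,0],"roll": 0.2,"hand": 87},
    {"offset": [100,61,0],"roll": 0.3,"hand": 87},
    {"offset": [135,82,0],"roll": 0.42,"hand": 87},
    {"offset": [170,103,0],"roll": 0.54,"hand": 87},
    {"offset": [205,124,0],"roll": 0.66,"hand": 87},
    {"offset": [240,146,0],"roll": 0.78,"hand": 87},
    {"offset": [273,166,0],"roll": 0.9,"hand": 87},
    {"offset": [304,185,0],"roll": 1.0,"hand": 87},
    {"offset": [332,204,0],"roll": 1.1,"hand": 87},
    {"offset": [344,240,0],"roll": 1.18,"hand": 87},
    {"offset": [355,278,0],"roll": 1.262,"hand": 87},
    {"offset": [366,316,0],"roll": 1.262,"hand": 87},
    {"offset": [377,354,0],"roll": 1.262,"hand": 87},
    {"offset": [389,392,0],"roll": 1.262,"hand": 87},
    {"offset": [400,430,0],"roll": 1.262,"hand": 87},
    {"offset": [412,468,0],"roll": 1.262,"hand": 87},
    {"offset": [424,506,0],"roll": 1.262,"hand": 87},
    {"offset": [436,544,0],"roll": 1.262,"hand": 87},
    {"offset": [448,580,0],"roll": 1.262,"hand": 87},
  ],
)

```text
clock: 1.77
tool_pos: [0.4549, -0.0476, 0.2377]
orientation: [-180.0, 0.0, -90.0]
force: [0.5, 0.4, 0.3]
opening: 0.0867
```

Request:
jog_arm(
  motion=[
    {"offset": [35,-1,10],"roll": 0,"hand": 87},
    {"offset": [65,-1,35],"roll": 0,"hand": 87},
    {"offset": [79,-1,65],"roll": 0,"hand": 87},
    {"offset": [79,-1,90],"roll": 0,"hand": 87},
    {"offset": [79,-1,100],"roll": 0,"hand": 87},
    {"offset": [79,-1,100],"roll": 0,"hand": 87},
    {"offset": [79,-1,100],"roll": 0,"hand": 87},
  ],
)

```text
clock: 2.35
tool_pos: [0.4564, -0.1249, 0.1373]
orientation: [179.9, -0.0, -90.0]
force: [0.3, 0.3, 0.9]
opening: 0.087
```

Run:
```python
from plant import ctrl,cams
import cv2,numpy as np
print(ctrl.get_obs()["tool_pos"],ctrl.get_obs()["orientation"])
I=[]
for n in("side","top"):
    s=cams.snapshot(n);np.savez(f"pics/{n}1.npz",**s);I.append(s["img"][:,:,::-1])
cv2.imwrite("pics/c1.png",np.hstack([cv2.resize(I[0][130:350,270:470],(400,440),interpolation=cv2.INTER_CUBIC),cv2.resize(I[1][150:260,370:470],(400,440),interpolation=cv2.INTER_CUBIC)]))
```

```text
[ 0.45640878 -0.12487456  0.13730495] [ 1.79912042e+02 -2.34960010e-02 -9.00043515e+01]
```

View pics/c1.png

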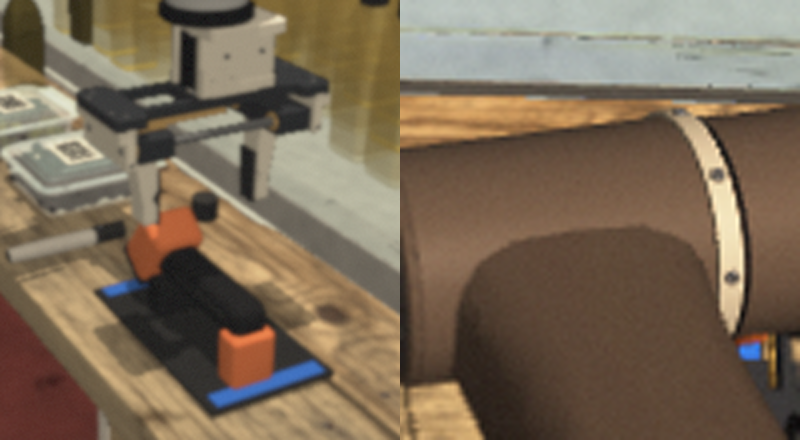

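The side view shows the open jaws straddling above the black handle; the rear foot's bottom edge runs from crop (218,383) to (273,372). I'll use the foot to check the scanner's pose along y.

Run:
```python
from h import *
np.set_printoptions(precision=4,suppress=True)
s=load("side1");im=s["img"].astype(int)
h=cv2.cvtColor(s["img"],cv2.COLOR_RGB2HSV).astype(int)
m=(h[...,0]<13)&(h[...,1]>150)&(h[...,2]>70);m[:230]=0;m[:,:340]=0
m[:285,:375]=0
k=max(blobs(m),key=cv2.contourArea);a=cv2.approxPolyDP(k,2,True)[:,0];print(a.tolist());print(plane(s,a,.006)[:,:2])
print("expected pixel of foot rear bottom corners if origin y=-.117")
T=np.linalg.inv(s["cam_to_world"])
for oy in(-.112,-.117,-.122):
  X=np.float64([[.456-.025,oy-.092,.006],[.456+.025,oy-.092,.006]])
  print(oy,cv2.projectPoints(X,cv2.Rodrigues(T[:3,:3])[0],T[:3,3],s["K"],s["D"])[0].reshape(-1))
```

```text
[[404, 293], [393, 297], [380, 294], [379, 314], [383, 321], [389, 322], [405, 315], [407, 297]]
[[ 0.5177 -0.1464]
 [ 0.4933 -0.1483]
 [ 0.4781 -0.13  ]
 [ 0.4445 -0.1805]
 [ 0.44   -0.1998]
 [ 0.4472 -0.2065]
 [ 0.4813 -0.2021]
 [ 0.5151 -0.1593]]
expected pixel of foot rear bottom corners if origin y=-.117
-0.112 [379.6219 323.8968 405.5121 315.6708]
-0.117 [381.2906 325.5885 407.2733 317.2822]
-0.122 [382.9767 327.2979 409.0526 318.9101]
```

Request:
jog_arm(
  motion=[
    {"offset": [0,0,20],"roll": 0,"hand": 87},
    {"offset": [0,0,45],"roll": 0,"hand": 87},
    {"offset": [0,0,65],"roll": 0,"hand": 87},
    {"offset": [0,0,77],"roll": 0,"hand": 87},
    {"offset": [0,0,82],"roll": 0,"hand": 87},
    {"offset": [0,0,82],"roll": 0,"hand": 70},
    {"offset": [0,0,82],"roll": 0,"hand": 56},
    {"offset": [0,0,82],"roll": 0,"hand": 46},
    {"offset": [0,0,82],"roll": 0,"hand": 40},
    {"offset": [0,0,82],"roll": 0,"hand": 36},
    {"offset": [0,0,82],"roll": 0,"hand": 33},
    {"offset": [0,0,82],"roll": 0,"hand": 28},
    {"offset": [0,0,82],"roll": 0,"hand": 24},
    {"offset": [0,0,82],"roll": 0,"hand": 20},
    {"offset": [0,0,82],"roll": 0,"hand": 20},
    {"offset": [0,0,82],"roll": 0,"hand": 20},
    {"offset": [0,0,82],"roll": 0,"hand": 20},
  ],
)

```text
clock: 3.87
tool_pos: [0.4568, -0.1247, 0.0556]
orientation: [-180.0, -0.0, -90.0]
force: [0.8, -0.7, 0.5]
opening: 0.0314
```

Request:
jog_arm(
  motion=[
    {"offset": [0,0,-4],"roll": 0,"hand": 20},
    {"offset": [0,0,-14],"roll": 0,"hand": 20},
    {"offset": [0,0,-30],"roll": 0,"hand": 20},
    {"offset": [0,0,-50],"roll": 0,"hand": 20},
    {"offset": [0,0,-70],"roll": 0,"hand": 20},
    {"offset": [-5,-1,-85],"roll": 0,"hand": 20},
    {"offset": [-17,-3,-93],"roll": 0,"hand": 20},
    {"offset": [-35,-6,-95],"roll": 0,"hand": 20},
    {"offset": [-57,-10,-95],"roll": 0,"hand": 20},
    {"offset": [-79,-13,-95],"roll": 0,"hand": 20},
    {"offset": [-101,-17,-95],"roll": 0,"hand": 20},
    {"offset": [-123,-21,-95],"roll": 0,"hand": 20},
    {"offset": [-143,-24,-95],"roll": 0,"hand": 20},
    {"offset": [-159,-27,-95],"roll": 0,"hand": 20},
    {"offset": [-170,-29,-95],"roll": 0,"hand": 20},
    {"offset": [-176,-30,-95],"roll": 0,"hand": 20},
    {"offset": [-179,-30,-95],"roll": 0,"hand": 20},
    {"offset": [-179,-30,-95],"roll": 0,"hand": 20},
    {"offset": [-179,-30,-95],"roll": 0,"hand": 20},
    {"offset": [-179,-30,-95],"roll": 0,"hand": 20},
  ],
)

```text
clock: 5.53
tool_pos: [0.4864, 0.0536, 0.1505]
orientation: [180.0, -0.0, -90.0]
force: [0.1, 0.1, -1.2]
opening: 0.0317
```

Run:
```python
from plant import ctrl,cams
import cv2,numpy as np
o=ctrl.get_obs();print(o["clock"],o["tool_pos"],o["orientation"],o["opening"],o["force"])
s=cams.snapshot("side");np.savez("pics/side2.npz",**s)
t=cams.snapshot("top");np.savez("pics/top2.npz",**t)
a=cv2.resize(s["img"][110:260,240:400,::-1],(640,600),interpolation=cv2.INTER_CUBIC)
cv2.imwrite("pics/c2.png",np.hstack([a[:,:],cv2.resize(t["img"][150:400,280:346,::-1],(158,600))]))
```

```text
5.5333 [0.48642829 0.053645   0.15051203] [ 1.79980789e+02 -8.07705559e-03 -9.00409693e+01] 0.03173586948140877 [ 0.08134359  0.09726244 -1.20826071]
```

View pics/c2.png

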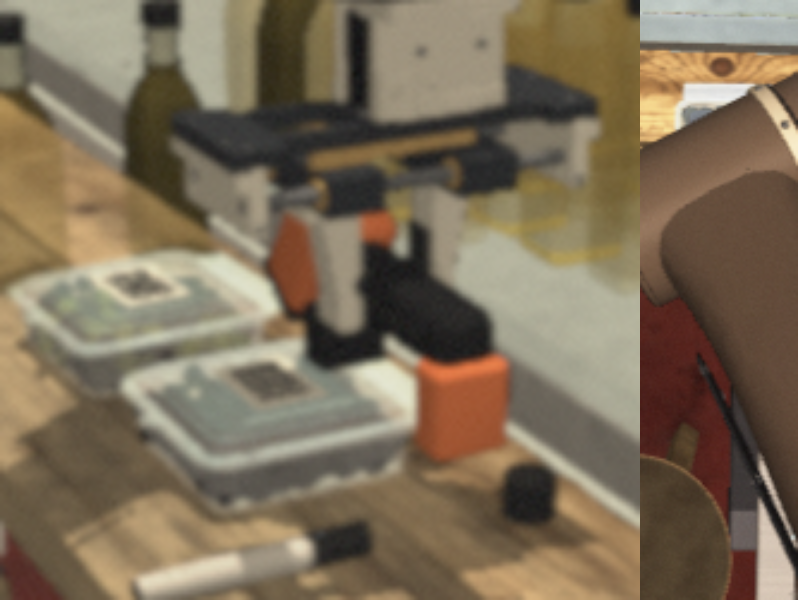

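Run:
```python
from h import *
np.set_printoptions(precision=4,suppress=True)
s=load("side2");T=np.linalg.inv(s["cam_to_world"])
pr=lambda X:cv2.projectPoints(np.float64(X),cv2.Rodrigues(T[:3,:3])[0],T[:3,3],s["K"],s["D"])[0].reshape(-1,2)
h=cv2.cvtColor(s["img"],cv2.COLOR_RGB2HSV).astype(int)
m=(h[...,0]<13)&(h[...,1]>150)&(h[...,2]>70);m[:195]=0;m[:,:343]=0;m[:,370:]=0
k=max(blobs(m),key=cv2.contourArea);a=cv2.approxPolyDP(k,1.5,True)[:,0];print("foot",a.tolist())
f=lambda p:(np.array(p)+.5)/4-.5+[240,110]
c=f([[218,362],[268,356],[318,393],[255,404]]);w=plane(s,c,.048);print("label",w[:,:2],w.mean(0))
s0=load("side1");h0=cv2.cvtColor(s0["img"],cv2.COLOR_RGB2HSV).astype(int)
# displacement check: same foot corners before/after -> predicted by pure translation
d=np.array([.4864-.4568,.0536+.1247,.1505-.0556])
P0=np.array([[389,322],[405,315]]);w0=plane(s0,P0,.008);print("pred after",pr(w0+d))
P1=np.array([[393,297],[379.5,294]]);
for z in(.046,.05):print("top corners z",z,plane(s0,[[407,297]],z),pr(plane(s0,[[407,297]],z)+d))
```

```text
foot [[346, 199], [344, 220], [350, 225], [364, 221], [365, 200], [350, 201]]
label [[0.4763 0.2487]
 [0.5064 0.2435]
 [0.5085 0.1796]
 [0.4703 0.1819]] [0.4904 0.2134 0.048 ]
pred after [[351.6877 223.5387]
 [366.2566 219.1745]]
top corners z 0.046 [[ 0.4779 -0.2091  0.046 ]] [[367.226  201.6415]]
top corners z 0.05 [[ 0.4742 -0.2141  0.05  ]] [[366.9227 200.9135]]
```

Run:
```python
from h import *
np.set_printoptions(precision=4,suppress=True)
s=load("side2");r0,r1,c0,c1=194,217,288,328
u=cv2.resize(s["img"][r0:r1,c0:c1],None,fx=16,fy=16,interpolation=cv2.INTER_CUBIC)
T=np.linalg.inv(s["cam_to_world"])
pr=lambda X:cv2.projectPoints(np.float64(X),cv2.Rodrigues(T[:3,:3])[0],T[:3,3],s["K"],s["D"])[0].reshape(-1,2)
for col,y in(((0,0,255),.2008),((0,255,0),.2108)):
    X=[[.4872+a,y+b,.048] for a,b in((-.022,-.032),(.022,-.032),(.022,.032),(-.022,.032))]
    p=((pr(X)-[c0,r0]+.5)*16-.5).astype(np.int32);v=u if 0 else u
    cv2.polylines(u,[p],True,col[::-1],1)
cv2.imwrite("pics/lab2.png",u[:,:,::-1])
```

```text
(no output)
```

View pics/lab2.png

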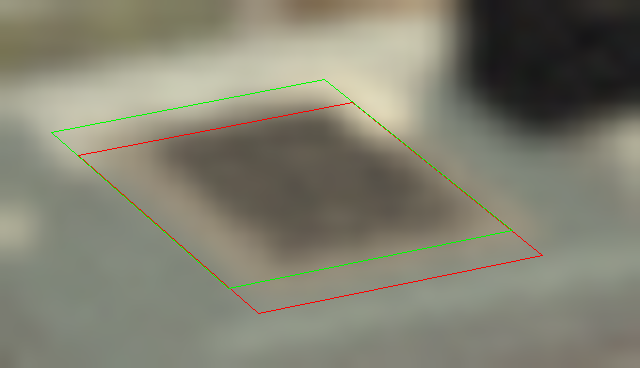

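The segmented label sits a few mm to the +x/+y side of the red outline (the top-view estimate), so I'll average the two to about (0.4885, 0.203). I'll nudge there and hold.

Request:
jog_arm(
  motion=[
    {"offset": [-1,-1,0],"roll": 0,"hand": 20},
    {"offset": [-2,-2,0],"roll": 0,"hand": 20},
    {"offset": [-2,-2,0],"roll": 0,"hand": 20},
    {"offset": [-2,-2,0],"roll": 0,"hand": 20},
    {"offset": [-2,-2,0],"roll": 0,"hand": 20},
    {"offset": [-2,-2,0],"roll": 0,"hand": 20},
    {"offset": [-2,-2,0],"roll": 0,"hand": 20},
    {"offset": [-2,-2,0],"roll": 0,"hand": 20},
    {"offset": [-2,-2,0],"roll": 0,"hand": 20},
    {"offset": [-2,-2,0],"roll": 0,"hand": 20},
    {"offset": [-2,-2,0],"roll": 0,"hand": 20},
    {"offset": [-2,-2,0],"roll": 0,"hand": 20},
    {"offset": [-2,-2,0],"roll": 0,"hand": 20},
    {"offset": [-2,-2,0],"roll": 0,"hand": 20},
    {"offset": [-2,-2,0],"roll": 0,"hand": 20},
    {"offset": [-2,-2,0],"roll": 0,"hand": 20},
    {"offset": [-2,-2,0],"roll": 0,"hand": 20},
    {"offset": [-2,-2,0],"roll": 0,"hand": 20},
    {"offset": [-2,-2,0],"roll": 0,"hand": 20},
    {"offset": [-2,-2,0],"roll": 0,"hand": 20},
  ],
)

```text
clock: 7.3
tool_pos: [0.4887, 0.0563, 0.1506]
orientation: [180.0, 0.0, -90.0]
force: [0.2, -0.2, -1.8]
opening: 0.0316
```

Request:
jog_arm(
  motion=[
    {"offset": [0,0,0],"roll": 0,"hand": 20},
    {"offset": [0,0,0],"roll": 0,"hand": 20},
    {"offset": [0,0,0],"roll": 0,"hand": 20},
    {"offset": [0,0,0],"roll": 0,"hand": 20},
    {"offset": [0,0,0],"roll": 0,"hand": 20},
    {"offset": [0,0,0],"roll": 0,"hand": 20},
  ],
)

```text
clock: 7.8
tool_pos: [0.4887, 0.0563, 0.1506]
orientation: [180.0, 0.0, -90.0]
force: [0.2, -0.2, -1.5]
opening: 0.0321
```

Request:
jog_arm(
  motion=[
    {"offset": [6,1,0],"roll": 0,"hand": 20},
    {"offset": [18,2,0],"roll": 0,"hand": 20},
    {"offset": [36,4,0],"roll": 0,"hand": 20},
    {"offset": [58,7,0],"roll": 0,"hand": 20},
    {"offset": [80,9,0],"roll": 0,"hand": 20},
    {"offset": [102,12,0],"roll": -0.005,"hand": 20},
    {"offset": [124,15,0],"roll": -0.01,"hand": 20},
    {"offset": [146,17,0],"roll": -0.015,"hand": 20},
    {"offset": [164,19,0],"roll": -0.0175,"hand": 20},
    {"offset": [177,21,5],"roll": -0.0175,"hand": 20},
    {"offset": [184,22,16],"roll": -0.0175,"hand": 20},
    {"offset": [187,22,32],"roll": -0.0175,"hand": 20},
    {"offset": [187,22,50],"roll": -0.0175,"hand": 20},
    {"offset": [187,22,65],"roll": -0.0175,"hand": 20},
    {"offset": [187,22,76],"roll": -0.0175,"hand": 20},
    {"offset": [187,22,83],"roll": -0.0175,"hand": 20},
    {"offset": [187,22,87],"roll": -0.0175,"hand": 20},
    {"offset": [187,22,87],"roll": -0.0175,"hand": 20},
    {"offset": [187,22,87],"roll": -0.0175,"hand": 20},
  ],
)

```text
clock: 9.38
tool_pos: [0.4669, -0.1309, 0.0639]
orientation: [-180.0, -0.0, -89.0]
force: [0.4, -0.6, -1.8]
opening: 0.0318
```

Run:
```python
from plant import ctrl,cams
import cv2,numpy as np
o=ctrl.get_obs();print(o["clock"],o["tool_pos"],o["orientation"],o["opening"],o["force"])
s=cams.snapshot("side");np.savez("pics/side3.npz",**s)
cv2.imwrite("pics/c3.png",cv2.resize(s["img"][200:350,300:460,::-1],(640,600),interpolation=cv2.INTER_CUBIC))
```

```text
9.3833 [ 0.46687322 -0.13091604  0.06391777] [-1.79982970e+02 -7.51309635e-03 -8.89932127e+01] 0.03176966066499655 [ 0.37324154 -0.55594472 -1.77112746]
```

View pics/c3.png

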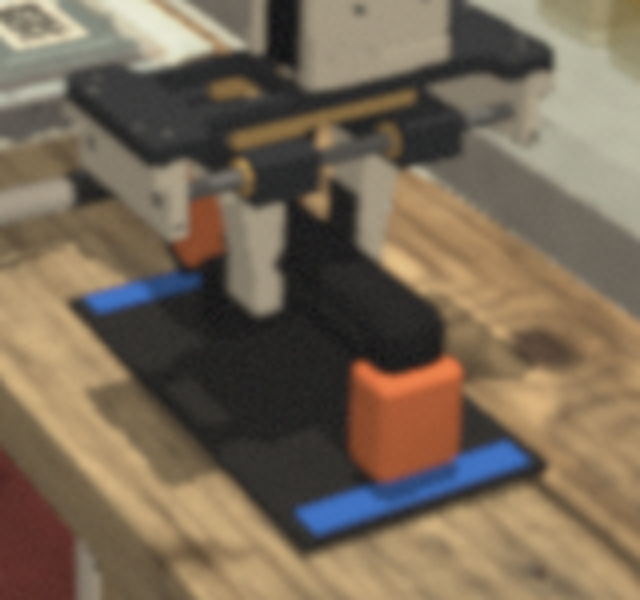

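The scanner hangs level about 8 mm above the pad, with its rear foot centred across the rear stripe. I'll lower it gently.

Request:
jog_arm(
  motion=[
    {"offset": [0,0,2],"roll": 0,"hand": 20},
    {"offset": [0,0,4],"roll": 0,"hand": 20},
    {"offset": [0,0,5.5],"roll": 0,"hand": 20},
    {"offset": [0,0,6.5],"roll": 0,"hand": 20},
    {"offset": [0,0,7],"roll": 0,"hand": 20},
    {"offset": [0,0,7.5],"roll": 0,"hand": 20},
    {"offset": [0,0,7.5],"roll": 0,"hand": 20},
    {"offset": [0,0,7.5],"roll": 0,"hand": 20},
  ],
)

```text
clock: 10.1
tool_pos: [0.4667, -0.1307, 0.056]
orientation: [180.0, -0.0, -89.0]
force: [0.9, 0.2, -2.1]
opening: 0.0321
```

Request:
jog_arm(
  motion=[
    {"offset": [0,0,0.3],"roll": 0,"hand": 20},
    {"offset": [0,0,0.6],"roll": 0,"hand": 20},
    {"offset": [0,0,0.8],"roll": 0,"hand": 20},
    {"offset": [0,0,0.8],"roll": 0,"hand": 20},
    {"offset": [0,0,0.8],"roll": 0,"hand": 20},
  ],
)

```text
clock: 10.52
tool_pos: [0.4668, -0.1307, 0.0556]
orientation: [-180.0, -0.0, -89.0]
force: [-2.1, 0.9, 5.0]
opening: 0.0317
```

Request:
jog_arm(
  motion=[
    {"offset": [0,0,0],"roll": 0,"hand": 33},
    {"offset": [0,0,0],"roll": 0,"hand": 37},
    {"offset": [0,0,0],"roll": 0,"hand": 44},
    {"offset": [0,0,0],"roll": 0,"hand": 55},
    {"offset": [0,0,0],"roll": 0,"hand": 70},
    {"offset": [0,0,0],"roll": 0,"hand": 80},
    {"offset": [0,0,0],"roll": 0,"hand": 80},
    {"offset": [0,0,0],"roll": 0,"hand": 80},
    {"offset": [0,0,-8],"roll": 0,"hand": 80},
    {"offset": [0,0,-25],"roll": 0,"hand": 80},
    {"offset": [0,0,-50],"roll": 0,"hand": 80},
    {"offset": [0,0,-80],"roll": 0,"hand": 80},
    {"offset": [0,0,-115],"roll": 0,"hand": 80},
    {"offset": [0,0,-145],"roll": 0,"hand": 80},
    {"offset": [0,0,-165],"roll": 0,"hand": 80},
    {"offset": [0,0,-175],"roll": 0,"hand": 80},
    {"offset": [0,0,-175],"roll": 0,"hand": 80},
    {"offset": [0,0,-175],"roll": 0,"hand": 80},
  ],
)

```text
clock: 12.02
tool_pos: [0.4664, -0.1306, 0.2301]
orientation: [-180.0, 0.0, -89.0]
force: [-0.4, 0.7, 0.7]
opening: 0.0801
```

Request:
jog_arm(
  motion=[
    {"offset": [-30,0,0],"roll": 0,"hand": 80},
    {"offset": [-70,0,0],"roll": 0,"hand": 80},
    {"offset": [-110,0,0],"roll": 0,"hand": 80},
    {"offset": [-150,0,0],"roll": 0,"hand": 80},
    {"offset": [-190,0,0],"roll": 0,"hand": 80},
    {"offset": [-230,0,0],"roll": 0,"hand": 80},
    {"offset": [-260,0,0],"roll": 0,"hand": 80},
    {"offset": [-280,0,0],"roll": 0,"hand": 80},
    {"offset": [-280,0,0],"roll": 0,"hand": 80},
    {"offset": [-280,0,0],"roll": 0,"hand": 80},
  ],
)

```text
clock: 12.85
tool_pos: [0.4608, 0.1499, 0.2283]
orientation: [179.8, -0.1, -88.9]
force: [0.3, -1.0, 0.5]
opening: 0.08
```

Run:
```python
from plant import ctrl,cams
from h import *
o=ctrl.get_obs();print(o["clock"],o["tool_pos"],o["force"])
s=cams.snapshot("side");t=cams.snapshot("top");np.savez("pics/side4.npz",**s);np.savez("pics/top4.npz",**t)
cv2.imwrite("pics/c4.png",np.hstack([cv2.resize(s["img"][170:350,230:450,::-1],(400,327),interpolation=cv2.INTER_CUBIC),cv2.resize(t["img"][190:260,375:475,::-1],(400,280),interpolation=cv2.INTER_CUBIC)[:, :].copy() if 0 else cv2.copyMakeBorder(cv2.resize(t["img"][190:260,375:475,::-1],(400,280),interpolation=cv2.INTER_CUBIC),0,47,0,0,cv2.BORDER_CONSTANT)]))
```

```text
12.85 [0.46084885 0.14989942 0.22831755] [ 0.25416865 -0.95270891  0.46808447]
```

View pics/c4.png

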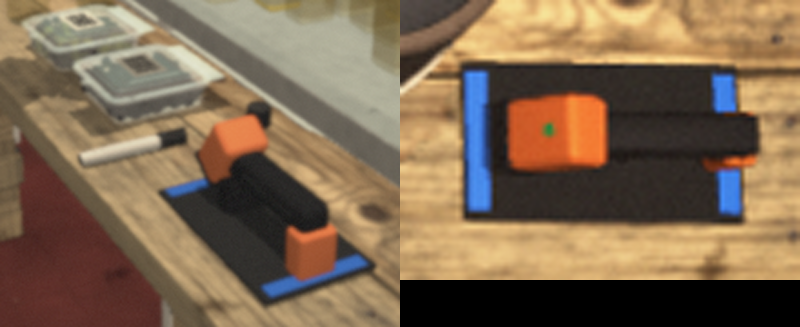

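Run:
```python
from h import *
np.set_printoptions(precision=4,suppress=True)
s=load("side4");h=cv2.cvtColor(s["img"],cv2.COLOR_RGB2HSV).astype(int)
m=(h[...,0]<13)&(h[...,1]>140)&(h[...,2]>60);m[:285]=0;m[:,:380]=0
k=max(blobs(m),key=cv2.contourArea)[:,0];print("foot")
for c in range(k[:,0].min(),k[:,0].max()+1,3):
    r=k[k[:,0]==c][:,1].max()+.5;print(c,plane(s,[[c,r]],.006)[0,:2])
b=(abs(h[...,0]-110)<12)&(h[...,1]>150)&(h[...,2]>80);b[:290]=0
k=max(blobs(b),key=cv2.contourArea)[:,0];print("stripe outer/inner")
for c in range(k[:,0].min(),k[:,0].max()+1,8):
    q=k[k[:,0]==c][:,1];print(c,plane(s,[[c,q.max()+.5],[c,q.min()-.5]],.006)[:,:2].ravel())
t=load("top4");g=lambda u,v,z:plane(t,[[u,v]],z)[0,:2]
im=t["img"].astype(int);print(im[228,385:475,0]);print("pad edge rows",im[240,385:475].max(1))
print(g(402,227,.045),g(464.5,227,.06),g(464.5,227,.076))
```

```text
foot
387 [ 0.4525 -0.1923]
390 [ 0.4524 -0.2015]
393 [ 0.4538 -0.2082]
396 [ 0.4566 -0.2126]
399 [ 0.4624 -0.2126]
402 [ 0.4683 -0.2125]
405 [ 0.4742 -0.2124]
408 [ 0.4801 -0.2123]
411 [ 0.4861 -0.2122]
414 [ 0.5004 -0.2005]
stripe outer/inner
375 [ 0.4167 -0.2132  0.4208 -0.2065]
383 [ 0.4252 -0.2232  0.435  -0.2078]
391 [ 0.4407 -0.2223  0.4479 -0.2113]
399 [ 0.4549 -0.2236  0.4564 -0.2215]
407 [ 0.4709 -0.2228  0.4724 -0.2206]
415 [ 0.4871 -0.2219  0.4952 -0.2106]
423 [ 0.5019 -0.2232  0.5155 -0.2049]
[179 185 187 185 176 127  53  68  74  71  60  46  39  35  32  36  45 160
 206 203 205 207 206 208 205 208 208 209 208 210 210 216 236 244 244 244
 243 243 243 243 244 164  53  33  34  33  30  34  30  30  33  33  32  36
  35  35  35  34  34  36  36  35  38  37  34  37  34  33  32  35  34  35
  36  34  33  34  45  79  88 127 164 185 195 192 182 172 155 154 164 171]
pad edge rows [212 205 199 197 205 162  96 202 236 235 235 234 175  50  47  50  51  47
  52  49  51  50  48  49  47  50  48  49  50  49  51  50  50  50  50  49
  51  50  49  50  46  47  48  50  49  46  47  52  50  47  52  51  47  49
  47  49  48  47  49  49  47  48  43  50  50  48  48  43  50  84 232 232
 232 232 222 110 215 210 218 218 223 227 227 223 218 217 219 223 224 228]
[ 0.455  -0.0418] [ 0.4577 -0.2174] [ 0.4558 -0.2107]
```

Run:
```python
from plant import order
print(order.close_job())
```

```text
the job is handed in; nothing more can be done
None
```

I picked up the scanner by its handle at the gripper's fixed 30 N and held it over the black-olive label for about 2 s. I then set it back on its pad, let go and moved clear. The job was handed in at about 13 s of the 48 s allowed.

- **Aim:** The window was about 10 cm from the label, with the handle level. The two cameras disagreed on the label's position along the bench: the top view gave y = 0.201, and a rough reading from the side view gave 0.213. An outline check put it between them, so I aimed at y = 0.203. This leaves a few mm of doubt. I could not check the aim point directly because the arm blocked the top camera.
- **Tilt:** In the side picture, the rear foot was about 1.5 px lower than expected during the hold. That suggests a nose-up tilt of about 1 degree at most.
- **Placing:** The feet met the pad with about 5 N before I let go. Afterwards the rear foot measured y = -0.2125, which puts the scanner's origin at about -0.1205 against a pad centre of -0.121. Sideways it was placed to within a few mm of centre.
- **Surroundings:** The last pictures show the scanner standing on both feet and the olive boxes looking undisturbed. I did not view the bottles in the last pictures, but the arm passed above them with no contact force.

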